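# Bring a cap carrier out under the inspection magnifier and steady it

### The job

Swing the magnifier round on its stiff arm until its lens is centred over the gap between the two gauge pins, and leave it there. Then slide the cap carrier plate straight out over the edge of the steel bed, without lifting it off the bed, until its front end is level with the two pins and midway between them. That far out it would tip off the bed, so finish while still holding the plate, pressing it lightly down so that it bears flat on the bed, and do not disturb the basket, screwdriver or bottle.

Things in the scene. Friction and masses are not known exactly. Their poses are not given: they have to be found in the camera images.
- bed: Fixed stainless steel block, 160 (x) x 240 (y) x 80 mm tall, flat bare top, no guides. Origin at the centre of its underside, on the bench; its top is 80 mm above. The plate goes out over its +y edge (120 mm from the origin), along its own +y, which points roughly to the robot's left.
- plate: Loose flat aluminium carrier plate, 80 (x) x 260 (y) x 8 mm, about 0.5 kg, centre of mass within 3 mm of its middle, lying on the bed at the start. Two white bottle caps (38 mm across, up to 30 mm above the underside) are fixed on its front half and a black upright grip block on its rear. Origin at the centre of its underside; +y points to its front end, 130 mm away.
- plate_front (a point): Middle of the plate's front (+y) end face, 4 mm above its underside.
- plate_grip (a point): Centre of the top of the plate's grip block, which is 14 mm thick (along the plate's x), 40 mm long (along its y) and stands from 8 to 53 mm above the plate's underside; this point lies 105 mm behind the plate's origin (-y).
- gauge: Fixed gauge on the bench beyond the bed's +y edge: a low foot 150 (x) x 30 x 12 mm with two upright pointed pins, 10 mm in diameter and 115 mm tall, at 60 mm either side of the origin along its x. Its axes are parallel to the bed's and it is in line with the middle of the bed; the plate passes between the pins, above the foot, and its front end is to stop on the line joining the pins. Origin at the centre of the foot's underside.
- magnifier_arm (a joint): Angle of the magnifier's arm about its upright pivot, rad; grows anticlockwise seen from above, range -0.7 to 1.7. Starts near 0.9 to 1.3 and must turn back (clockwise seen from above) to reach the pins. The hinge is stiff, it needs about 2 to 3 N at the knob and stays where it is left.
- pivot (a point): The pivot axis of the magnifier's arm, at the top of a fixed white stand with an aluminium column (about 204 mm above the bench), on the far side of the gauge.
- lens (a point): Centre of the round lens (ring 108 mm across outside, 11 to 14 mm thick), on the arm 160 mm from the pivot axis, about 204 mm above the bench. The ring's top is about 211 mm above the bench.
- knob (a point): Grip point on the magnifier's upright round grey knob, 18 mm in diameter, which stands from 200 to 270 mm above the bench beyond the lens, 235 mm from the pivot axis, in line with pivot and lens; this point is on its axis 250 mm above the bench.
- basket: Bystander: red plastic basket of white caps, about 274 x 208 x 85 mm, origin at the centre of its underside.
- screwdriver: Bystander: screwdriver lying on the bench near the robot.
- bottle: Bystander: upright clear sample bottle, 60 mm in diameter, 130 mm tall, origin at the centre of its underside.
There are look-alikes about, which are no part of the job. Of the things like the gauge, leave any that is yellow; of the rest the larger one is meant.

How it is judged:
By the outcome, as a careful person would: the job done as asked, in the order asked, and still so for the second after the job is handed in, while the arm keeps its last pose, push and grip.
It also fails if it takes over 54 s, if anything falls off the work surface, if the arm or the gripper's body presses on something with over 40 N, if the wrist force passes 120 N, or if a joint passes its speed limit or range.

### The arm

A 6-joint arm with a two-finger parallel gripper is mounted at the origin on the work surface. World frame = base frame: x ahead of the robot, y to its left, z up, the work surface at z = 0. Lengths are in m, angles in degrees, forces in N, time in s.
With the tool pointing down it reaches from about 0.4 to 0.825 m from the base axis. Payload 7 kg.
Tool frame: the origin (TCP) lies at the centre of the arm's flange, where the gripper is bolted on; the fingertips stand 178 mm ahead of it and the grasp point (between the pads) lies 159 mm ahead of it (tip_reach is the distance from the TCP to the fingertips, in m); z points along the fingers, y is the line along which they close (so a half turn about z gives the same grasp; the last joint's range is limited). The gripper opens to 88 mm and grips with 3 to 60 N. Pads are 19 mm wide; open, the fingers measure 130 mm over their backs; the gripper's body (78 mm by 193 mm) begins 47 mm behind the grasp point.
Start: joints at [-48.81, 20.546, 0.682, 0, -70.136, -16.507], TCP at [0.282, -0.613, 0.405] pointing down, gripper open.
Joint ranges: [-176.03, 176.03], [-82.01, 121.73], [-58.28, 71.71], [-173.87, 95.51], [-174.79, -0.11], [-173.66, 173.66]. Speed limits (degrees/s): [136.94, 136.94, 172.46, 180, 180, 180].

### API

Orientations are given as [roll, pitch, yaw] about the fixed x, y, z axes, in that order (R = Rz(yaw) Ry(pitch) Rx(roll)).
In Python, from plant import * gives the robot as it stands.
- The arm moves only by the shell command python3 -m handwheel 'ROWS'. ROWS is JSON, a list of rows, each a list of 7 numbers: the opening, from -1 (shut) to 1 (fully open), then the shift along the tool's x, y, z as a fraction of full scale, then the turn, a rotation vector about the tool's x, y, z as a fraction of full scale. A call has 1 to 5 rows; each row shifts and turns the commanded pose from where the row before left it, along the tool's axes as they then stand; what a row does not reach is not made up. Full scale, the value 1, is 0.025 m for a shift and 6 degrees for a turn. A row lasts 1/8 s, in which the tool goes at most 62.5 mm and 10.7 degrees, less where a joint would pass 70% of its speed; a pose out of reach is approached as far as the arm can. A call with a number of a shift or a turn outside -1 to 1 is refused whole. A call with a gripper value outside its range is refused whole. The fingers move at their own pace and stop on an object; the grip force is fixed at half the most. Time passes only in rows, so rows that do not move let the fingers close. It gives the time, the measured TCP pose, the force, the opening and the grip force at its end, in the units of the state.
- get_obs(): the state, without advancing time (a new reading comes with each control period).
- snapshot(name): name is "scene" or "top" or "wrist"; returns a dict with "color" (420x560x3 uint8, red, green, blue), "fx", "fy", "cx", "cy" (pixels), "R" (3x3) and "t" (3): a world point X has camera coordinates R X + t; the wrist camera has in their place "tool_from_camera" (4x4, takes a point from camera to tool coordinates, whose origin is the TCP and whose axes are the flange's). Camera axes: x right, y down, z forward; pixel columns grow to the right and rows downward; lengths in m; the calibration is good to about 2 mm. A picture is of the moment at which its call begins: read the wrist's pose just before it. There is no depth.
- close_job(): hands the job in; it is judged then, once.
The state is a dict: "clock": time; "joint_pos": joint angles; "qvel": joint speeds; "tau": joint torques, N m; "tool_pos": TCP position; "orientation": TCP orientation; "force": force on the tool from outside, world axes, zero at the start; "moment": the same for the moment, N m; "opening": finger opening in m; "gripper_force": force on a finger pad.
Only numpy, scipy, OpenCV 4.12 (cv2) and the standard library are available. Lean on these libraries where they do the work, as an engineer would, in place of code of your own. Each camera call takes 0.05 s, during which the arm holds its last target. There are 200 camera calls.

## Working session

There is one attempt and no reset: what is moved stays moved. The work goes in short steps, Python scripts to look and compute and a shell command to move; the robot and the scene stay as the last step left them, time stands still between calls to the robot, and variables do not carry over. Pictures are saved under pics/ and viewed, at most 10 in all, crops included, and the job is handed in when it is done.

```bash
mkdir -p pics
python3 - <<'E'
from plant import *
import cv2,pickle
print(get_obs())
for n in("scene","top"):
    s=snapshot(n); pickle.dump(s,open(n+".pkl","wb")); cv2.imwrite(f"pics/{n}.png",cv2.resize(s["color"][:,:,::-1],(800,600),interpolation=cv2.INTER_CUBIC))
    print(n,s["R"],s["t"],s["fx"],s["cx"],s["cy"])
E
```

```text
{'clock': 0.0, 'joint_pos': array([-4.88124040e+01,  2.05903583e+01,  6.33657379e-01, -2.24404987e-02,
       -7.01360098e+01, -1.65076716e+01]), 'qvel': array([-0.01723436, -0.04074559, -0.00625928, -0.04287955, -0.02646796,
       -0.03514893]), 'tau': array([ 1.63132168e-03, -5.82705295e+01,  2.93052936e+01,  6.99711442e+00,
        6.68093868e-03, -1.82067188e-04]), 'tool_pos': array([ 0.28177185, -0.61315045,  0.40372642]), 'orientation': array([ 1.79905116e+02, -6.12001713e-03, -1.55327713e+02]), 'force': array([-0.00961718, -0.36107454, -0.27848589]), 'moment': array([-0.04374021,  0.03773182, -0.00935111]), 'gripper_force': 0.0, 'opening': 0.08758015107221341}
scene [[ 0.8264662   0.56275798 -0.01603347]
 [ 0.3492919  -0.53488924 -0.76934301]
 [-0.44153005  0.63023564 -0.63863468]] [-0.38456044 -0.11945609  1.62926606] 442.5863827479178 276.45422944661664 210.0640031706064
top [[-0.02131794 -0.99975888  0.00526626]
 [-0.98068998  0.01988651 -0.19455512]
 [ 0.19440348 -0.00931208 -0.98087745]] [-0.08855319  0.58164395  1.51654302] 530.6121778740782 272.5499084977557 203.3948220435612
```

View pics/scene.png

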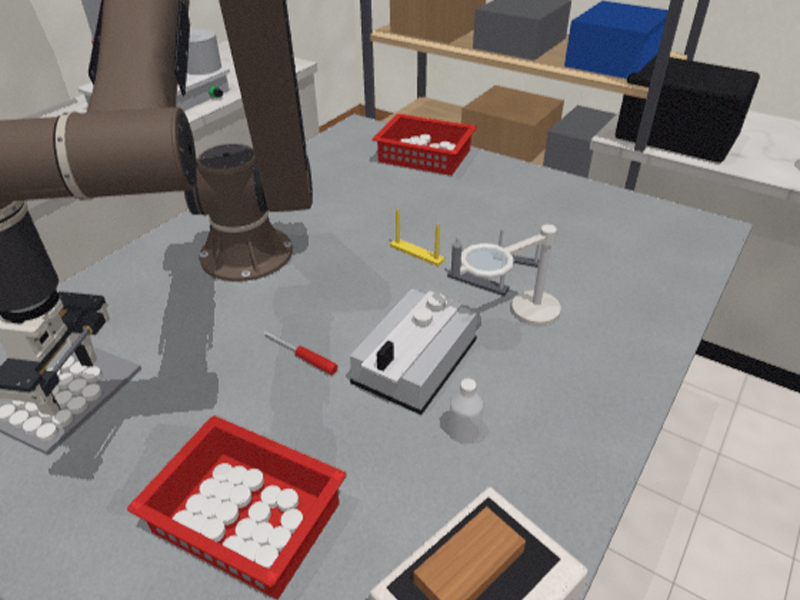

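View pics/top.png

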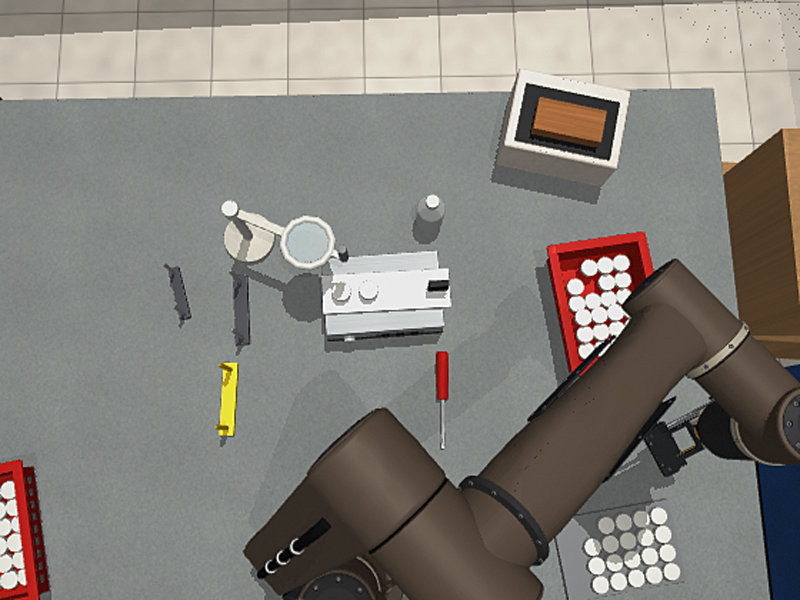

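The scene shows three gauge-like things in the top view: yellow (229,400), grey (240,310) and a smaller grey (178,292). The grey one at (240,310) fits, because it is larger, not yellow and in line with the bed. The lens is at (307,242), the knob at (342,254), the pivot at (230,208) and the grip block at (438,286). I'll confirm this in a crop.

Run:
```python
import cv2,pickle
s=pickle.load(open("top.pkl","rb"))["color"][130:250,110:325,::-1]
cv2.imwrite("pics/crop1.png",cv2.resize(s,None,fx=3.7,fy=3.7,interpolation=cv2.INTER_CUBIC))
s=pickle.load(open("scene.pkl","rb"))["color"][135:290,240:400,::-1]
cv2.imwrite("pics/crop2.png",cv2.resize(s,None,fx=3.8,fy=3.8,interpolation=cv2.INTER_CUBIC))
```

```text
(no output)
```

View pics/crop1.png

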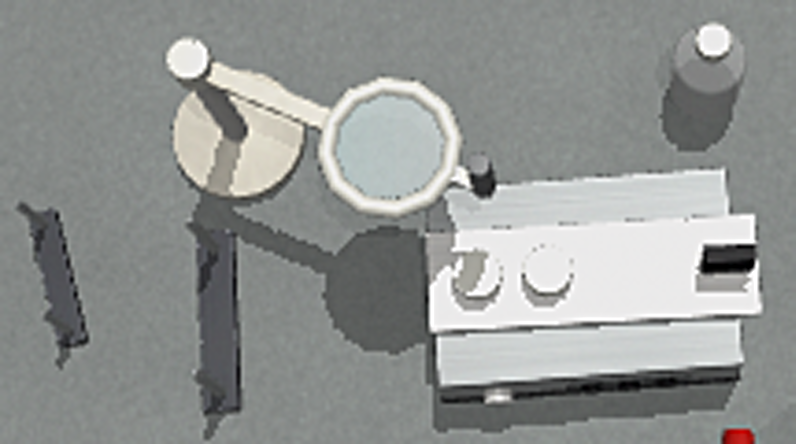

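View pics/crop2.png

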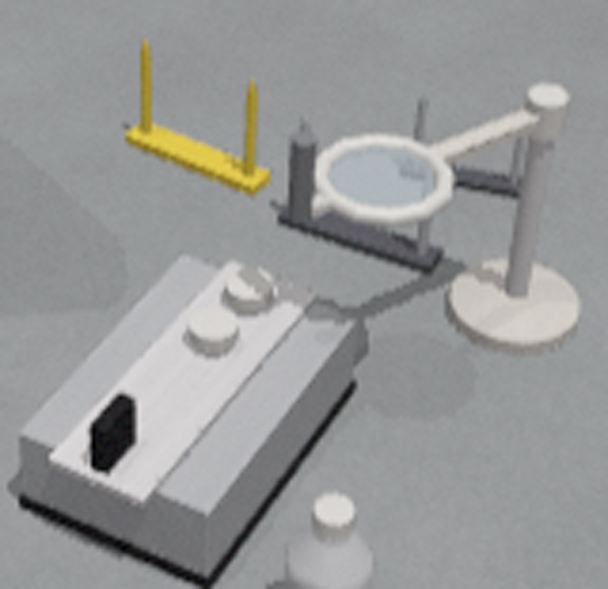

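Crop 1 (top view):
- **Meant gauge:** dark grey, foot corners at (199,230), (237,228), (241,410) and (204,412).
- **Look-alike:** the small grey one at (60,275) is shorter and turned.
- **Magnifier:** lens (390,147), pivot cap (188,60), knob top (480,160).
- **Plate:** corners (428,235), (431,331), (760,312) and (753,214).
- **Bed:** top corners (724,170), (742,362) and (438,385).

Crop 2 confirms that the meant gauge's pins straddle the line of the bed.

```bash
cat > h.py <<'E'
import numpy as np,cv2,pickle
def ray(s,u,v,z):
    R=np.array(s["R"]);t=np.array(s["t"]);d=R.T@np.array([(u-s["cx"])/s["fx"],(v-s["cy"])/s["fy"],1]);c=-R.T@t
    return c+d*(z-c[2])/d[2]
def proj(s,X):
    p=np.array(s["R"])@X+np.array(s["t"]);return np.array([s["cx"]+s["fx"]*p[0]/p[2],s["cy"]+s["fy"]*p[1]/p[2]])
E
python3 - <<'E'
from h import *
s=pickle.load(open("top.pkl","rb")); f=lambda a,z:ray(s,110+(a[0]+.5)/3.7-.5,130+(a[1]+.5)/3.7-.5,z).round(4)
q=pickle.load(open("scene.pkl","rb")); g=lambda a,z:ray(q,240+(a[0]+.5)/3.8-.5,135+(a[1]+.5)/3.8-.5,z).round(4)
for n,a,z in [("foot",(199,230),.012),("foot",(237,228),.012),("foot",(241,410),.012),("foot",(204,412),.012),("lens",(390,147),.209),("piv",(188,60),.215),("knob",(480,160),.27),
 ("plFL",(428,235),.088),("plFR",(431,331),.088),("plRR",(760,312),.088),("plRL",(753,214),.088),("bedRL",(724,170),.08),("bedRR",(742,362),.08),("bedFR",(438,385),.08),("grip",(729,250),.133),("bottle",(713,40),.13)]:
    print(n,f(a,z))
for n,a,z in [("lens",(384,176),.209),("knob",(303,130),.27),("piv",(548,97),.215),("pinR",(424,100),.115),("bedFL",(365,320),.08),("bedRL",(210,513),.08),("bedRR",(22,437),.08),("bedFR",(185,258),.08),("plRR",(52,459),.088),("plRL",(147,500),.088),("grip",(115,404),.133),("bottle",(334,502),.13)]: print("S",n,g(a,z))
E
```

```text
foot [0.6317 0.2324 0.012 ]
foot [0.6327 0.201  0.012 ]
foot [0.481  0.1955 0.012 ]
foot [0.48   0.2255 0.012 ]
lens [0.6467 0.0545 0.209 ]
piv [0.7141 0.2022 0.215 ]
knob [ 0.6197 -0.0145  0.27  ]
plFL [0.6069 0.0368 0.088 ]
plFR [0.5301 0.0348 0.088 ]
plRR [ 0.5399 -0.2228  0.088 ]
plRL [ 0.6187 -0.2201  0.088 ]
bedRL [ 0.657 -0.199  0.08 ]
bedRR [ 0.5019 -0.2079  0.08  ]
bedFR [0.4886 0.0301 0.08  ]
grip [ 0.5806 -0.1968  0.133 ]
bottle [ 0.7493 -0.1901  0.13  ]
S lens [0.6508 0.0539 0.209 ]
S knob [ 0.613  -0.0054  0.27  ]
S piv [0.7119 0.2083 0.215 ]
S pinR [0.5719 0.2935 0.115 ]
S bedFL [0.653  0.0393 0.08  ]
S bedRL [ 0.6609 -0.199   0.08  ]
S bedRR [ 0.5071 -0.2113  0.08  ]
S bedFR [0.4929 0.0274 0.08  ]
S plRR [ 0.5437 -0.2233  0.088 ]
S plRL [ 0.622  -0.2189  0.088 ]
S grip [ 0.5767 -0.1906  0.133 ]
S bottle [ 0.7475 -0.1853  0.13  ]
```

```bash
python3 -m handwheel '[[1,0,0,-1,0,0,0],[1,-1,0.73,-0.5,0,0,0],[1,-1,0.73,-0.5,0,0,0],[1,-1,0.73,-0.5,0,0,0],[1,-1,0.73,0,0,0,0]]'
python3 -m handwheel '[[1,-1,0.73,0,0,0,0],[1,-1,0.73,0,0,0,0],[1,-1,0.73,0,0,0,0],[1,-1,0.73,0,0,0,0],[1,-1,0.73,0,0,0,0]]'
python3 -m handwheel '[[1,-1,0.73,0,0,0,0],[1,-1,0.73,0,0,0,0],[1,-1,0.73,0,0,0,0],[1,-1,0.73,0,0,0,0],[1,-1,0.73,0,0,0,0]]'
```

```text
clock: 0.72
tool_pos: [0.3427, -0.5044, 0.468]
orientation: [-179.9, 0.0, -155.3]
force: [0.0, -0.4, -0.8]
opening: 0.0876
gripper_force: 0.0
clock: 1.35
tool_pos: [0.418, -0.3691, 0.4668]
orientation: [180.0, -0.0, -155.3]
force: [0.3, -0.2, -1.2]
opening: 0.0877
gripper_force: 0.0
clock: 1.98
tool_pos: [0.4935, -0.234, 0.4668]
orientation: [180.0, -0.0, -155.3]
force: [0.5, 0.6, -0.4]
opening: 0.0878
gripper_force: 0.0
```

```bash
python3 -m handwheel '[[1,-1,0.73,0,0,0,0],[1,-1,0.73,0,0,0,0],[1,-1,0.73,0,0,0,0],[1,-1,0.73,0,0,0,0],[1,-1,0.73,0,0,0,0]]'
python3 -m handwheel '[[1,-1,0.73,0,0,0,0],[1,-1,0.73,0,0,0,0],[1,0,0,0,0,0,-1],[1,0,0,0,0,0,-1],[1,0,0,0,0,0,-1]]'
python3 -m handwheel '[[1,0,0,0,0,0,-1],[1,0,0,0,0,0,-1],[1,0,0,0,0,0,-1],[1,0,0,0,0,0,-0.8],[1,0,0,0,0,0,0]]'
python3 - <<'E'
from plant import *
import cv2,pickle
o=get_obs();s=snapshot("wrist");s["o"]=o;pickle.dump(s,open("w1.pkl","wb"))
print(o["tool_pos"],o["orientation"],s["tool_from_camera"],s["fx"],s["cx"],s["cy"])
cv2.imwrite("pics/w1.png",cv2.resize(s["color"][:,:,::-1],(800,600)))
E
```

```text
clock: 2.6
tool_pos: [0.5689, -0.0989, 0.4668]
orientation: [180.0, -0.0, -155.3]
force: [-1.1, -0.2, 0.8]
opening: 0.0877
gripper_force: 0.0
clock: 3.22
tool_pos: [0.5988, -0.0456, 0.4666]
orientation: [180.0, -0.0, -137.1]
force: [0.1, 0.6, -0.3]
opening: 0.0878
gripper_force: 0.0
clock: 3.85
tool_pos: [0.5988, -0.0458, 0.4668]
orientation: [180.0, -0.0, -114.6]
force: [-0.5, 0.3, -0.4]
opening: 0.0876
gripper_force: 0.0
[ 0.59875138 -0.04584085  0.46676673] [ 1.79960956e+02 -2.04045852e-02 -1.14554462e+02] [[ 4.15575602e-04 -9.64758671e-01 -2.63135963e-01  7.14331557e-02]
 [ 9.99999622e-01  1.99982011e-04  8.46106565e-04  1.01577964e-03]
 [-7.63666185e-04 -2.63136215e-01  9.64758389e-01  1.98690340e-02]
 [ 0.00000000e+00  0.00000000e+00  0.00000000e+00  1.00000000e+00]] 312.4273179259468 279.2053351188397 203.88739533263887
```

View pics/w1.png

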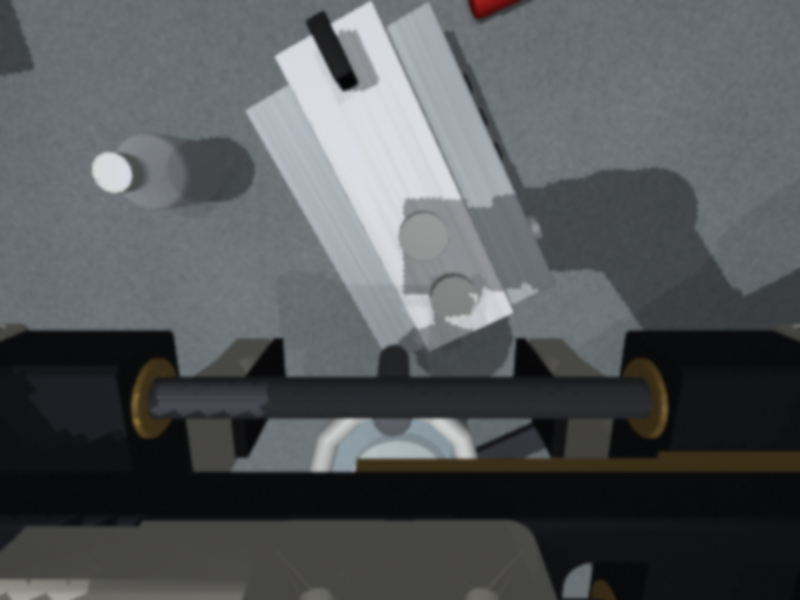

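The wrist view shows the knob at about (393,390), between the open fingers laterally, with the lens behind it at (395,445). The gripper needs to go 40 mm along tool −x, then down to z=0.41 and close.

```bash
python3 -m handwheel '[[1,-0.8,-0.05,0,0,0,0],[1,-0.8,-0.05,0,0,0,0],[1,0,0,0.8,0,0,0],[1,0,0,0.8,0,0,0],[1,0,0,0.7,0,0,0]]'
python3 -m handwheel '[[-1,0,0,0,0,0,0],[-1,0,0,0,0,0,0],[-1,0,0,0,0,0,0],[-1,0,0,0,0,0,0],[-1,0,0,0,0,0,0]]'
python3 -m handwheel '[[-1,0,0,0,0,0,0],[-1,0,0,0,0,0,0],[-1,0,0,0,0,0,0]]'
python3 - <<'E'
from plant import *
import cv2,pickle
s=snapshot("scene");cv2.imwrite("pics/s2.png",cv2.resize(s["color"][60:290,180:420,::-1],None,fx=2.6,fy=2.6))
E
```

```text
clock: 4.53
tool_pos: [0.6182, -0.0094, 0.4085]
orientation: [180.0, -0.0, -114.5]
force: [-0.6, 0.7, -0.3]
opening: 0.0871
gripper_force: 0.0
clock: 5.15
tool_pos: [0.6177, -0.0106, 0.41]
orientation: [-180.0, 0.0, -114.5]
force: [-0.6, 0.7, 0.6]
opening: 0.0432
gripper_force: 0.0
clock: 5.52
tool_pos: [0.6177, -0.0105, 0.4097]
orientation: [-180.0, -0.0, -114.5]
force: [0.7, -0.2, -0.6]
opening: 0.0171
gripper_force: 30.0
```

View pics/s2.png

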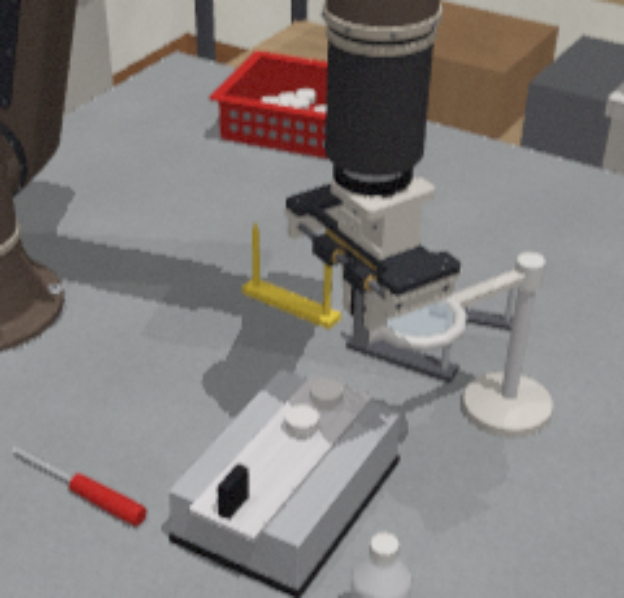

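The picture shows the fingers closed on the knob (opening 17 mm, 30 N). Next I swing along the arc.

```bash
python3 -m handwheel '[[-1,-0.013,0.492,0,0,0,0.5],[-1,-0.013,0.492,0,0,0,0.5],[-1,-0.013,0.492,0,0,0,0.5],[-1,-0.013,0.492,0,0,0,0.5],[-1,-0.013,0.492,0,0,0,0.5]]'
python3 -m handwheel '[[-1,-0.013,0.492,0,0,0,0.5],[-1,-0.013,0.492,0,0,0,0.5],[-1,-0.013,0.492,0,0,0,0.5],[-1,-0.013,0.492,0,0,0,0.5],[-1,-0.013,0.492,0,0,0,0.5]]'
```

```text
clock: 6.2
tool_pos: [0.5655, 0.022, 0.4097]
orientation: [-180.0, -0.0, -129.6]
force: [1.7, -1.3, -0.8]
opening: 0.0172
gripper_force: 30.0
clock: 6.82
tool_pos: [0.5237, 0.0669, 0.4096]
orientation: [-180.0, -0.0, -144.6]
force: [2.5, -2.0, -1.2]
opening: 0.0172
gripper_force: 30.0
```

```bash
python3 -m handwheel '[[-1,-0.013,0.492,0,0,0,0.5],[-1,-0.013,0.492,0,0,0,0.5],[-1,-0.013,0.492,0,0,0,0.5],[-1,-0.013,0.492,0,0,0,0.5],[-1,-0.013,0.492,0,0,0,0.5]]'
python3 -m handwheel '[[-1,-0.013,0.492,0,0,0,0.5],[-1,-0.013,0.492,0,0,0,0.5],[-1,-0.013,0.492,0,0,0,0.5],[-1,-0.013,0.492,0,0,0,0.5],[-1,-0.013,0.492,0,0,0,0.5]]'
python3 -m handwheel '[[-1,-0.013,0.492,0,0,0,0.5],[-1,-0.013,0.492,0,0,0,0.5],[-1,-0.013,0.492,0,0,0,0.5],[-1,0,0,0,0,0,0]]'
python3 - <<'E'
from plant import *
from h import *
s=snapshot("scene");pickle.dump(s,open("scene2.pkl","wb"));a=s["color"][110:240,270:420,::-1]
b=snapshot("top");pickle.dump(b,open("top2.pkl","wb"));c=b["color"][120:250,120:270,::-1]
cv2.imwrite("pics/s3.png",np.hstack([cv2.resize(z,(400,347),interpolation=cv2.INTER_CUBIC) for z in(a,c)]))
E
```

```text
clock: 7.45
tool_pos: [0.4951, 0.1212, 0.4097]
orientation: [-180.0, 0.0, -159.6]
force: [3.9, -1.8, -2.1]
opening: 0.0175
gripper_force: 30.0
clock: 8.07
tool_pos: [0.4817, 0.181, 0.4097]
orientation: [-180.0, 0.1, -174.6]
force: [6.7, -3.1, -4.1]
opening: 0.0171
gripper_force: 30.0
clock: 8.57
tool_pos: [0.4814, 0.2185, 0.4097]
orientation: [180.0, 0.1, 176.5]
force: [6.1, 0.9, -4.3]
opening: 0.0175
gripper_force: 30.0
```

View pics/s3.png

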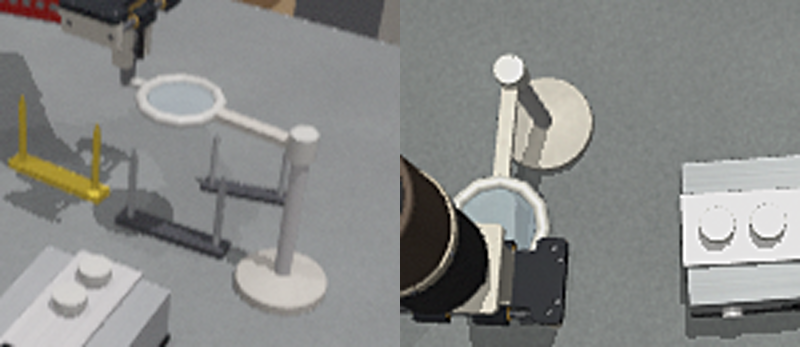

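Left (scene): pin tips at (133,150) and (220,165), lens centre at (182,98), pivot cap at (305,132). Right (top): the lens is partly hidden by the gripper, around (503,222).

Run:
```python
from h import *
q=pickle.load(open("scene2.pkl","rb"))
k=400/150
g=lambda a,z:ray(q,270+(a[0]+.5)/k-.5,110+(a[1]+.5)/k-.5,z).round(4)
s=pickle.load(open("top2.pkl","rb"))
f=lambda a,z:ray(s,120+(a[0]-400+.5)/k-.5,120+(a[1]+.5)/k-.5,z).round(4)
a=g((133,150),.115);b=g((220,165),.115);print("pins",a,b,(a+b)/2)
print("lens",g((182,98),.209),"piv",g((305,130),.215))
for p in[(117,218),(225,254),(229,241),(130,208)]: print("foot",g(p,.012))
print("top lens edges R,T",f((550,222),.209),f((502,177),.209),"piv",f((510,69),.215))
```

```text
pins [0.4976 0.2099 0.115 ] [0.6029 0.2392 0.115 ] [0.55025 0.22455 0.115  ]
lens [0.5576 0.2119 0.209 ] piv [0.7087 0.2172 0.215 ]
foot [0.4864 0.1975 0.012 ]
foot [0.6367 0.207  0.012 ]
foot [0.6291 0.2332 0.012 ]
foot [0.4897 0.2254 0.012 ]
top lens edges R,T [0.5561 0.1589 0.209 ] [0.6034 0.2079 0.209 ] piv [0.7149 0.2009 0.215 ]
```

```bash
python3 -m handwheel '[[-1,0,0.1,0,0,0,0],[-1,0,0,0,0,0,0],[1,0,0,0,0,0,0],[1,0,0,0,0,0,0],[1,0,0,0,0,0,0]]'
python3 -m handwheel '[[1,0,0,0,0,0,0],[1,0,0,0,0,0,0],[1,0,0,0,0,0,0],[1,0,0,-0.8,0,0,0],[1,0,0,-0.8,0,0,0]]'
python3 -m handwheel '[[1,0,0,-0.8,0,0,0],[1,0,0,0,0,0,-1],[1,0,0,0,0,0,-1],[1,0,0,0,0,0,-1],[1,0,0,0,0,0,-1]]'
python3 -m handwheel '[[1,0,0,0,0,0,-1],[1,0,0,0,0,0,-1],[1,0,0,0,0,0,-1],[1,0,0,0,0,0,-1],[1,0,0,0,0,0,-1]]'
python3 -m handwheel '[[1,0,0,0,0,0,-1],[1,0,0,0,0,0,-1],[1,0,0,0,0,0,-1],[1,0,0,0,0,0,-1],[1,0,0,0,0,0,-1]]'
python3 -m handwheel '[[1,0,0,0,0,0,-1],[1,0,0,0,0,0,-1],[1,1,-0.17,0,0,0,-0.13],[1,1,-0.17,0,0,0,0],[1,1,-0.17,0,0,0,0]]'
python3 -m handwheel '[[1,1,-0.17,0,0,0,0],[1,1,-0.17,0,0,0,0],[1,1,-0.17,0,0,0,0],[1,1,-0.17,0,0,0,0],[1,1,-0.17,0,0,0,0]]'
python3 -m handwheel '[[1,1,-0.17,0,0,0,0],[1,1,-0.17,0,0,0,0],[1,1,-0.17,0,0,0,0],[1,0,0,0,0,0,0]]'
python3 - <<'E'
from plant import *
from h import *
s=snapshot("scene");pickle.dump(s,open("scene3.pkl","wb"));a=s["color"][135:215,290:390,::-1]
b=snapshot("top");pickle.dump(b,open("top3.pkl","wb"));c=b["color"][130:250,140:260,::-1]
o=get_obs();w=snapshot("wrist");w["o"]=o;pickle.dump(w,open("w3.pkl","wb"));print(o["tool_pos"],o["orientation"])
I=cv2.INTER_CUBIC
cv2.imwrite("pics/s4.png",np.vstack([np.hstack([cv2.resize(a,(450,360),interpolation=I),cv2.resize(c,(350,360)[:1]+(360,),interpolation=I)]),np.hstack([cv2.resize(w["color"][:,:,::-1],(320,240)),cv2.resize(b["color"][:,:,::-1],(480,240))])]))
E
```

```text
clock: 9.3
tool_pos: [0.4807, 0.2203, 0.4098]
orientation: [180.0, -0.0, 176.5]
force: [-1.6, -0.3, -0.1]
opening: 0.0419
gripper_force: 0.0
clock: 9.93
tool_pos: [0.4808, 0.2203, 0.45]
orientation: [-180.0, -0.0, 176.5]
force: [0.8, 0.7, 0.2]
opening: 0.0863
gripper_force: 0.0
clock: 10.55
tool_pos: [0.4808, 0.2203, 0.4697]
orientation: [-180.0, -0.0, -159.3]
force: [-0.9, -0.4, 0.9]
opening: 0.0879
gripper_force: 0.0
clock: 11.18
tool_pos: [0.4809, 0.2203, 0.4696]
orientation: [180.0, -0.0, -129.3]
force: [-0.0, 0.3, -0.8]
opening: 0.0879
gripper_force: 0.0
clock: 11.8
tool_pos: [0.4808, 0.2203, 0.4696]
orientation: [180.0, -0.0, -99.3]
force: [1.2, 0.5, -0.4]
opening: 0.0874
gripper_force: 0.0
clock: 12.42
tool_pos: [0.4976, 0.1454, 0.4697]
orientation: [180.0, 0.0, -86.7]
force: [0.3, -0.3, 0.1]
opening: 0.0877
gripper_force: 0.0
clock: 13.05
tool_pos: [0.526, 0.0217, 0.4697]
orientation: [-180.0, 0.0, -86.7]
force: [-0.7, -0.4, -0.1]
opening: 0.0876
gripper_force: 0.0
clock: 13.55
tool_pos: [0.543, -0.0528, 0.4694]
orientation: [180.0, -0.0, -86.8]
force: [-0.2, 1.0, 0.6]
opening: 0.0875
gripper_force: 0.0
[ 0.54280758 -0.05168048  0.46954078] [ 1.79987673e+02  7.28583853e-03 -8.67815774e+01]
```

View pics/s4.png

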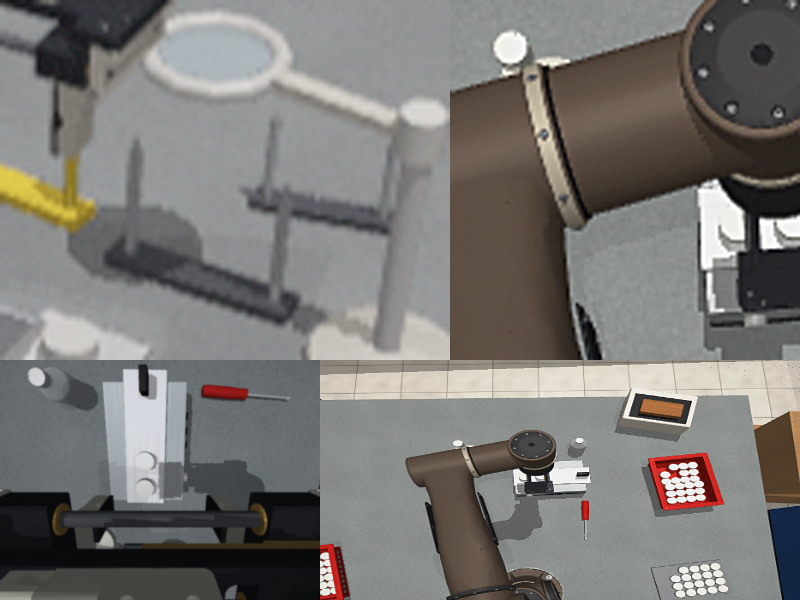

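Scene crop (top left): pin tips at (136,140) and (283,190), bases at (131,250) and (276,300), lens ring from 144 to 292 across and 10 to 99 down. The top camera's view of the gauge is blocked by the elbow. The wrist view shows the grip block at (143,380).

```bash
cat >> h.py <<'E'
from scipy.spatial.transform import Rotation as Ro
def wcam(w):
    T=np.eye(4);T[:3,:3]=Ro.from_euler("xyz",w["o"]["orientation"],degrees=True).as_matrix();T[:3,3]=w["o"]["tool_pos"]
    M=np.linalg.inv(T@np.array(w["tool_from_camera"]));return dict(w,R=M[:3,:3],t=M[:3,3])
E
python3 - <<'E'
from h import *
q=pickle.load(open("scene3.pkl","rb"))
g=lambda a,z:ray(q,290+(a[0]+.5)/4.5-.5,135+(a[1]+.5)/4.5-.5,z).round(4)
print("pin tips",g((136,140),.115),g((283,190),.115),"bases",g((131,250),.012),g((276,300),.012))
print("lens",g((218,54.5),.204))
w=wcam(pickle.load(open("w3.pkl","rb")));c=w["color"];h=c.max(2)
# grip dark blob
m=(h[:80,225:280]<45).astype(np.uint8);n,l,st,ce=cv2.connectedComponentsWithStats(m);i=1+st[1:,4].argmax();x,y,ww,hh,_=st[i];print("blob",x+225,y,ww,hh)
for r in range(8,60,8): k=np.where(m[r])[0]; print(r,225+k.min() if len(k) else None,225+k.max() if len(k) else None,end="; ")
print()
for r in (100,130,160,190,210):
    gx=np.diff(c[r,170:350].astype(int).sum(1)); j=np.argsort(-abs(gx))[:8]; print(r,sorted((int(170+k),int(gx[k])) for k in j))
cv2.imwrite("pics/w3.png",cv2.resize(np.ascontiguousarray(c[0:260,160:360,::-1]),(460,598),interpolation=cv2.INTER_CUBIC))
E
```

```text
pin tips [0.4978 0.2115 0.115 ] [0.6171 0.2132 0.115 ] bases [0.4977 0.2135 0.012 ] [0.6192 0.2189 0.012 ]
lens [0.5551 0.218  0.204 ]
blob 243 9 16 54
8 None None; 16 244 257; 24 244 258; 32 244 258; 40 245 258; 48 245 258; 56 246 258; 
100 [(182, 60), (183, 80), (288, -67), (289, -120), (290, -71), (323, -91), (324, -143), (325, -119)]
130 [(185, 59), (186, 48), (288, -101), (289, -91), (291, 52), (322, -90), (323, -120), (324, -73)]
160 [(187, 56), (188, 70), (287, -89), (288, -113), (290, 56), (321, -89), (322, -100), (323, -49)]
190 [(189, 58), (190, 59), (262, -49), (263, -54), (267, 49), (268, 57), (276, -59), (277, -82)]
210 [(191, 47), (221, 52), (242, -67), (243, -52), (268, 54), (269, 48), (275, -63), (276, -84)]
```

Run:
```python
from h import *
w=wcam(pickle.load(open("w3.pkl","rb")))
for n,p,z in[("gripfar",(251,9),.133),("gripbase near",(252,62.5),.088),("pl R100",(289.3,100),.088),("R160",(287.9,160),.088),("bedR100",(324.4,100),.08),("bedR160",(322.1,160),.08),("bedL100",(183,100),.08),("bedL190",(189.7,190),.08),("pl R210",(276,210),.088)]: print(n,ray(w,*p,z).round(4))
q=wcam(pickle.load(open("w1.pkl","rb")))
```

```text
gripfar [ 0.5759 -0.2158  0.133 ]
gripbase near [ 0.5775 -0.1785  0.088 ]
pl R100 [ 0.5353 -0.1428  0.088 ]
R160 [ 0.5326 -0.0769  0.088 ]
bedR100 [ 0.4956 -0.1455  0.08  ]
bedR160 [ 0.492  -0.0782  0.08  ]
bedL100 [ 0.6544 -0.1365  0.08  ]
bedL190 [ 0.6488 -0.033   0.08  ]
pl R210 [ 0.5431 -0.016   0.088 ]
```

View pics/w3.png

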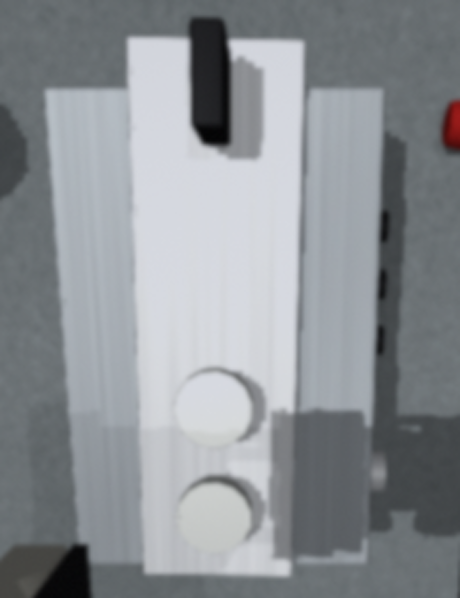

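The enlarged wrist view shows the plate corners at RL (128,37), RR (304,41), FL (145,574) and FR (291,576), and the grip top between (191,18) and (226,125).

Run:
```python
from h import *
w=wcam(pickle.load(open("w3.pkl","rb")))
f=lambda p,z:ray(w,160+(p[0]+.5)/2.3-.5,(p[1]+.5)/2.3-.5,z)
RL,RR,FL,FR=[f(p,.088) for p in[(128,37),(304,41),(145,574),(291,576)]]
print(RL,RR,FL,FR); F=(FL+FR)/2;B=(RL+RR)/2;d=F-B
print("front",F,"rear",B,np.linalg.norm(d),"yaw",np.degrees(np.arctan2(-d[0],d[1])))
print("grip from plate",B+d*25/260)
for p in[(191,18),(224,20),(195,125),(229,122)]: print(f(p,.133))
for p in[(46,90),(382,90),(368,563),(80,563)]: print("bed",f(p,.08))
```

```text
[ 0.61668915 -0.22073359  0.088     ] [ 0.53786119 -0.22361663  0.088     ] [0.60674401 0.03881535 0.088     ] [0.52748171 0.03552875 0.088     ]
front [0.56711286 0.03717205 0.088     ] rear [ 0.57727517 -0.22217511  0.088     ] 0.25954618468842544 yaw 2.243940529837754
grip from plate [ 0.57629802 -0.19723788  0.088     ]
[ 0.58333663 -0.21651008  0.133     ]
[ 0.57046677 -0.21655084  0.133     ]
[ 0.58073504 -0.17836279  0.133     ]
[ 0.56707013 -0.1802501   0.133     ]
bed [ 0.65633988 -0.19872229  0.08      ]
bed [ 0.50002619 -0.20760497  0.08      ]
bed [0.48505363 0.02887944 0.08      ]
bed [0.64402711 0.03783188 0.08      ]
```

```bash
python3 -m handwheel '[[1,0.98,-0.165,0,0,0,0.16],[1,0.98,-0.165,0,0,0,0],[1,0.98,-0.165,0,0,0,0],[1,0.98,-0.165,0,0,0,0],[1,0.98,-0.165,0,0,0,0]]'
python3 -m handwheel '[[1,0.98,-0.165,0,0,0,0],[1,0,0,1,0,0,0],[1,0,0,1,0,0,0],[1,0,0,1,0,0,0],[1,0,0,1,0,0,0]]'
python3 -m handwheel '[[1,0,0,1,0,0,0],[1,0,0,1,0,0,0],[1,0,0,1,0,0,0],[1,0,0,0.4,0,0,0],[1,0,0,0.4,0,0,0]]'
python3 -m handwheel '[[-1,0,0,0,0,0,0],[-1,0,0,0,0,0,0],[-1,0,0,0,0,0,0],[-1,0,0,0,0,0,0],[-1,0,0,0,0,0,0]]'
python3 -m handwheel '[[-1,0,0,0,0,0,0],[-1,0,0,0,0,0,0],[-1,0,0,0,0,0,0],[-1,0,0,0,0,0,0]]'
```

```text
clock: 14.32
tool_pos: [0.569, -0.173, 0.4698]
orientation: [-180.0, 0.0, -87.6]
force: [0.1, 0.5, 1.1]
opening: 0.0878
gripper_force: 0.0
clock: 14.95
tool_pos: [0.574, -0.1965, 0.369]
orientation: [-180.0, 0.0, -87.6]
force: [0.5, -0.7, 0.5]
opening: 0.0876
gripper_force: 0.0
clock: 15.58
tool_pos: [0.5744, -0.197, 0.2748]
orientation: [-180.0, -0.0, -87.6]
force: [0.2, -0.0, 0.3]
opening: 0.0876
gripper_force: 0.0
clock: 16.2
tool_pos: [0.5739, -0.1975, 0.2749]
orientation: [-180.0, -0.0, -87.7]
force: [1.0, -0.1, 0.6]
opening: 0.0429
gripper_force: 0.0
clock: 16.7
tool_pos: [0.5742, -0.1974, 0.2747]
orientation: [-180.0, 0.0, -87.7]
force: [2.0, -0.5, -1.0]
opening: 0.0137
gripper_force: 29.8
```

```bash
python3 -m handwheel '[[-1,0,0,0.06,0,0,0],[-1,0,0,0,0,0,0]]'; python3 -m handwheel '[[-1,0,0,0.06,0,0,0],[-1,0,0,0,0,0,0],[-1,0,0,0,0,0,0]]'
```

```text
clock: 16.95
tool_pos: [0.5741, -0.1974, 0.2746]
orientation: [-179.9, -0.0, -87.7]
force: [-2.2, 3.6, 10.7]
opening: 0.0141
gripper_force: 29.8
clock: 17.32
tool_pos: [0.574, -0.1973, 0.2746]
orientation: [-179.9, -0.0, -87.6]
force: [-6.5, 4.9, 21.2]
opening: 0.0138
gripper_force: 29.9
```

```bash
python3 -m handwheel '[[-1,0,0,-0.06,0,0,0],[-1,-0.3,-0.01,0,0,0,-0.0125],[-1,-0.5,-0.015,0,0,0,-0.0125],[-1,-0.5,-0.015,0,0,0,-0.0125],[-1,-0.5,-0.015,0,0,0,-0.0125]]'
python3 -m handwheel '[[-1,-0.5,-0.015,0,0,0,-0.0125],[-1,-0.5,-0.015,0,0,0,-0.0125],[-1,-0.5,-0.015,0,0,0,-0.0125],[-1,-0.5,-0.015,0,0,0,-0.0125]]'
```

```text
clock: 17.95
tool_pos: [0.5739, -0.1533, 0.2746]
orientation: [-179.9, -0.1, -87.4]
force: [-0.2, -7.5, 7.6]
opening: 0.0139
gripper_force: 30.0
clock: 18.45
tool_pos: [0.573, -0.1033, 0.2746]
orientation: [-179.9, -0.1, -87.1]
force: [0.6, -9.0, 8.7]
opening: 0.0137
gripper_force: 30.0
```

```bash
python3 -m handwheel '[[-1,-0.5,-0.015,0,0,0,-0.0125],[-1,-0.5,-0.015,0,0,0,-0.0125],[-1,-0.5,-0.015,0,0,0,-0.0125],[-1,-0.5,-0.015,0,0,0,-0.0125]]'
python3 -m handwheel '[[-1,-0.5,-0.015,0,0,0,-0.0125],[-1,-0.4,-0.015,0,0,0,-0.0125],[-1,-0.2,0,0,0,0,-0.0125],[-1,0,0,0,0,0,0],[-1,0,0,0,0,0,0]]'
python3 - <<'E'
from plant import *
from h import *
print(get_obs()["force"],get_obs()["moment"])
s=snapshot("scene");pickle.dump(s,open("scene4.pkl","wb"));a=s["color"][130:230,270:400,::-1]
b=snapshot("top");pickle.dump(b,open("top4.pkl","wb"));c=b["color"][130:255,140:260,::-1]
I=cv2.INTER_CUBIC
cv2.imwrite("pics/s5.png",np.hstack([cv2.resize(a,None,fx=4,fy=4,interpolation=I),cv2.resize(c,None,fx=2.2,fy=3.2,interpolation=I)]))
E
```

```text
clock: 18.95
tool_pos: [0.5718, -0.0533, 0.2747]
orientation: [-179.9, -0.1, -86.8]
force: [0.4, -8.6, 9.1]
opening: 0.0139
gripper_force: 30.0
clock: 19.58
tool_pos: [0.5711, -0.0255, 0.2746]
orientation: [-179.9, -0.1, -86.5]
force: [-0.8, -3.8, 9.6]
opening: 0.0139
gripper_force: 30.0
[-0.82325794 -3.83929181  9.5922311 ] [-1.54310339  0.377429    0.06511385]
```

View pics/s5.png

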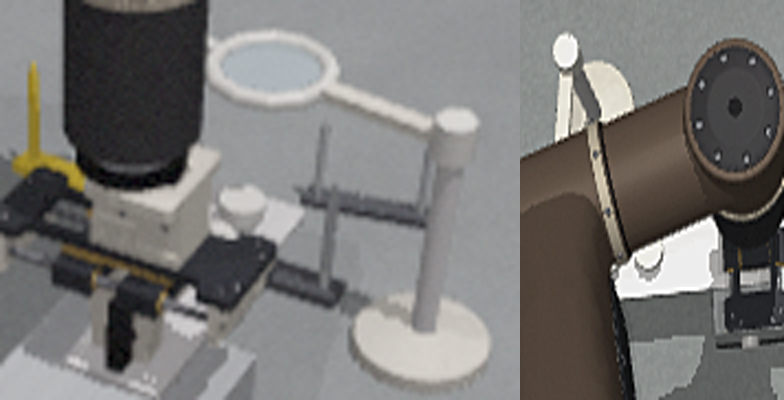

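In the scene crop the plate's front left corner is at (305,207), the visible pin runs from its tip (331,186) to its base (328,287), and the lens is unmoved at (272,68).

Run:
```python
from h import *
q=pickle.load(open("scene4.pkl","rb"))
g=lambda a,z:ray(q,270+(a[0]+.5)/4-.5,130+(a[1]+.5)/4-.5,z).round(4)
print("corner",g((305,207),.088),"pin tip",g((331,186),.115),"pin base",g((328,287),.012),"lens",g((272,68),.204))
```

```text
corner [0.5955 0.2141 0.088 ] pin tip [0.615  0.2165 0.115 ] pin base [0.6213 0.2197 0.012 ] lens [0.5537 0.2178 0.204 ]
```

```bash
python3 -m handwheel '[[-1,-0.1,-0.03,0,0,0,0],[-1,-0.07,0,0,0,0,0],[-1,0,0,0,0,0,0],[-1,0,0,0,0,0,0],[-1,0,0,0,0,0,0]]'
python3 - <<'E'
from plant import *
from h import *
s=snapshot("scene");a=s["color"][120:270,240:400,::-1]
cv2.imwrite("pics/s6.png",cv2.resize(a,None,fx=4,fy=4,interpolation=cv2.INTER_CUBIC));pickle.dump(s,open("scene5.pkl","wb"))
# corner shift by subpixel patch matching vs last picture
p=pickle.load(open("scene4.pkl","rb"))["color"];g=lambda c:cv2.cvtColor(c,cv2.COLOR_RGB2GRAY)
pt=np.array([[[346.,181.5]],[[346.,181.]],[[338.,86.+61]]],np.float32)[:1]
n,st,e=cv2.calcOpticalFlowPyrLK(g(p),g(s["color"]),pt,None,winSize=(9,9));print(n,st,ray(s,*n[0,0],.088)-ray(s,*pt[0,0],.088),get_obs()["force"])
E
```

```text
clock: 20.3
tool_pos: [0.5714, -0.022, 0.2747]
orientation: [-179.9, -0.1, -86.5]
force: [-0.7, -8.4, 10.6]
opening: 0.0139
gripper_force: 30.0
[[[346.17856 181.43117]]] [[1]] [0.00031085 0.00065644 0.        ] [-1.00942814 -9.06923515  9.84571551]
```

Run:
```python
from h import *
a=pickle.load(open("scene4.pkl","rb"));b=pickle.load(open("scene5.pkl","rb"))
g=lambda c:cv2.cvtColor(c["color"],cv2.COLOR_RGB2GRAY)
A,B=g(a),g(b)
for (u,v,r) in[(346,181,6),(340,184,7),(331,182,8)]:
    t=A[v-r:v+r+1,u-r:u+r+1];k=4
    R=cv2.matchTemplate(cv2.resize(B[v-r-6:v+r+7,u-r-6:u+r+7],None,fx=k,fy=k,interpolation=3),cv2.resize(t,None,fx=k,fy=k,interpolation=3),5)
    _,m,_,l=cv2.minMaxLoc(R);d=np.array(l)/k-6;print(m,d,(ray(b,u+d[0],v+d[1],.088)-ray(b,u,v,.088))[:2])
print(B[172:186,340:352]);
```

```text
0.990950882434845 [0. 0.] [0. 0.]
0.9386324286460876 [1. 0.] [0.00270854 0.00175912]
0.939457893371582 [1. 0.] [0.00272776 0.0017708 ]
[[152 151 151 153 153 152 149 152 150 112 131 144]
 [152 153 151 151 152 151 152 150 143 112 129 152]
 [153 150 153 152 149 151 147 151 135 118 132 150]
 [151 149 150 150 150 151 148 143 121 120 132 151]
 [151 150 150 136 133 136 142 115 100 120 128 139]
 [152 152 151 131 108 106 119  80  91 122 111 106]
 [150 152 154 149 128 100  96  96  91 120 100  94]
 [162 150 152 153 149  87  83  86  95 110  97  97]
 [186 175 170 170 150  75  61  67  78  90  83  86]
 [199 197 194 194 179 165 110  99  67  62  54  68]
 [199 200 200 201 202 206 159 140 122 115 116  97]
 [199 200 202 203 201 196 159 153 151 148 149 122]
 [199 200 201 202 203 168 140 152 150 150 147 117]
 [202 201 201 202 186 138 148 152 151 150 149 111]]
```

Run:
```python
from h import *
for n in("scene4","scene5"):
    s=pickle.load(open(n+".pkl","rb"));I=cv2.GaussianBlur(cv2.cvtColor(s["color"],cv2.COLOR_RGB2GRAY),(1,1),0).astype(float)
    def cr(p,l): k=np.where((p[:-1]-l)*(p[1:]-l)<=0)[0]; k=k[0]; return k+(l-p[k])/(p[k+1]-p[k])
    fe=[(u,174+cr(I[174:188,u],175)) for u in(339,340,341,342,343,344)]
    P=np.array([ray(s,u,v,.088) for u,v in fe]);
    se=[(338+cr(I[v,338:352],178),v) for v in(182,183,184,185,186)]
    Q=np.array([ray(s,u,v,.088) for u,v in se])
    print(n,"front edge xy",P.mean(0).round(4),"side edge",Q.mean(0).round(4),[round(v,2) for _,v in fe],[round(u,2) for u,_ in se])
    # front-left pin: darkest column on rows
    print("proj expected pin axis at z=.088:",proj(s,np.array([.617,.217,.088])).round(1))
```

```text
scene4 front edge xy [0.5811 0.211  0.088 ] side edge [0.5981 0.1986 0.088 ] [np.float64(179.75), np.float64(179.81), np.float64(180.25), np.float64(180.69), np.float64(180.85), np.float64(181.21)] [np.float64(345.16), np.float64(345.32), np.float64(344.46), np.float64(343.69), np.float64(343.16)]
proj expected pin axis at z=.088: [352.2 183.1]
scene5 front edge xy [0.5799 0.2132 0.088 ] side edge [0.5987 0.199  0.088 ] [np.float64(179.14), np.float64(179.54), np.float64(180.0), np.float64(180.21), np.float64(180.21), np.float64(180.86)] [np.float64(345.6), np.float64(345.49), np.float64(344.71), np.float64(344.17), np.float64(343.1)]
proj expected pin axis at z=.088: [352.2 183.1]
```

```bash
python3 -m handwheel '[[-1,-0.09,0,0,0,0,0],[-1,0,0,0,0,0,0],[-1,0,0,0,0,0,0],[-1,0,0,0,0,0,0]]'
```

```text
clock: 20.85
tool_pos: [0.5713, -0.0197, 0.2747]
orientation: [-179.9, -0.1, -86.5]
force: [0.2, -8.3, 10.6]
opening: 0.0136
gripper_force: 30.0
```

```bash
python3 -c "from plant import *; print(close_job())"
```

```text
the job is handed in; nothing more can be done
None
```

The job is handed in at about 21 s. By my camera measurements the lens is centred over the pin gap and the plate's front end is level with and midway between the pins, both to within a few mm. The plate is still gripped and pressed on the bed at about 10 N. I made no contact with the basket, screwdriver or bottle that I could see.

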